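# Tip the mould lid out of the packed crate and set it on its two pins

### The arm

A 6-joint arm with a two-finger parallel gripper is mounted at the origin on the work surface. World frame = base frame: x ahead of the robot, y to its left, z up, the work surface at z = 0. Lengths are in m, angles in rad, forces in N, time in s.
With the tool pointing down it reaches from about 0.35 to 0.775 m from the base axis. Payload 5.5 kg.
Tool frame: the origin (TCP) lies at the very end of the fingers, on their centre line; the grasp point (between the pads) lies 19 mm behind it; z points along the fingers, y is the line along which they close (so a half turn about z gives the same grasp; the last joint's range is limited). The gripper opens to 85 mm and grips with 20 to 120 N. Pads are 22 mm wide; open, the fingers measure 114 mm over their backs; the gripper's body (76 mm by 85 mm) begins 54 mm behind the grasp point. The pads swing forward as they close: fully open they stand 13 mm farther back than shut.
Start: joints at [-1.293, 0.313, 0.046, 1.304, 0, 1.431], TCP at [0.233, -0.526, 0.194] pointing down, gripper open.
Joint ranges: [-2.76, 2.76], [-0.86, 1.69], [-1.03, 1.26], [-2.2, 2.34], [-1.47, 1.5], [-3.14, 3.14]. Speed limits (rad/s): [2.57, 2.57, 3.14, 3.14, 3.14, 3.14].

### API

Orientations are given as a unit quaternion [w, x, y, z].
In Python, from workcell import env gives the robot as it stands. The module is installed in compiled form; this text tells all that it offers.
- The arm moves only by the tool jog_arm, never from a script. Its arguments are lists of equal length, an entry for each row: "gripper": the opening, from 0 (shut) to 1 (fully open); "offset": the shift along the world's x, y, z in cm, a list of three; "twist": the turn about the world's z in degrees. In form: {"gripper": [gripper, ...], "offset": [[dx, dy, dz], ...], "twist": [twist, ...]}. A call has exactly 8 rows; each row is the pose to reach, as a shift and turn from the pose commanded when the call began; what a row does not reach only later rows make up. A row lasts 1/8 s, in which the tool goes at most 62.5 mm and 10.7 degrees, less where a joint would pass 70% of its speed; a pose out of reach is approached as far as the arm can. A call with a gripper value outside its range is refused whole. The fingers move at their own pace and stop on an object; "squeeze" is the grip in N (left out, the last holds). Time passes only in rows, so rows that repeat a pose let the fingers close, or fill a call up. It gives the time, the measured TCP pose, the force, the opening and the grip force at its end, in the units of the state.
- env.get_state(): the state, without advancing time (a new reading comes with each control period).
- env.read_camera(name): name is "side" or "top" or "wrist"; returns a dict with "image" (420x560x3 uint8, red, green, blue), "z_map" (420x560 float32, m along the optical axis (not along the pixel's ray), 0 where there is no reading), "fovy" (degrees; the focal length in pixels is half the picture's height over the tangent of half this angle, whatever the lens; pixels are square), "cx", "cy" (the principal point, pixels), "distortion" ([k1, k2, p1, p2, k3] as OpenCV has them; the pictures are not rectified), "cam_to_world" (4x4, takes a point from camera to world coordinates). Camera axes: x right, y up, looking along -z (the intrinsics and any distortion apply to the point x, -y, -z); pixel columns grow to the right and rows downward; lengths in m; the calibration is good to about 2 mm. A picture is of the moment at which its call begins.
- env.hand_in(): hands the job in; it is judged then, once.
The state is a dict: "clock": time; "joint_pos": joint angles; "qvel": joint speeds; "tau": joint torques, N m; "tcp_pos": TCP position; "orientation": TCP orientation; "wrist_force": force on the tool from outside, world axes, zero at the start; "ft_torque": the same for the moment, N m; "finger_gap": finger opening in m; "grip_force": force on a finger pad.
Only numpy, scipy, OpenCV 4.12 (cv2) and the standard library are available. Lean on these libraries where they do the work, as an engineer would, in place of code of your own. Each camera call takes 0.05 s, during which the arm holds its last target. There are 200 camera calls.

### The job

In the packed crate of cigar moulds, find the one with two round holes through it. Press its end over the crate's open well down so that its other end tips up out of the pack and stays up, then lift it out by that raised end and set it level on the two steel pins of the lower mould half on the bench, fully down. Leave the other moulds lying flat in the crate and do not disturb the things around.

Things in the scene. Friction and masses are not known exactly. Their poses are not given: they have to be found in the camera images.
- lid: The mould lid: light wooden block 180 x 48 x 56 mm (x, y, z), 0.2 to 0.35 kg, plain top, two upright 16 mm holes right through on its centre line at x = +40 and -40 mm. Origin: centre of its underside. It lies in one of the two inner lanes, top flush with the neighbours (106 mm above the bench), about 1 mm from them on both sides; its +x end is against the cross-lying half.
- lid_low_end (a point): Middle of the lid's top edge at its -x end, over the well: the end to press (starts 106 mm above the bench, about 55 mm when tipped, having swung 16 to 25 mm towards the wall). Pressed near here (under 5 N) the lid pivots on the ridge under it (7 mm to -x of its middle), passes its balance at 14 deg (finger some 28 mm down), then falls on by itself to about 30 deg and stays.
- lid_high_end (a point): Middle of the lid's top edge at its +x end, the end that rises: about 145 mm above the bench when tipped, 40 mm above the neighbours' tops; there its sides can be pinched.
- crate: Dark wooden crate fixed to the bench, 266 x 215 mm, side walls 90 mm high. Origin: on the bench under the floor's ridge, mid width; x along the four lanes (centres y = -74, -25, +25, +74 mm). From the ridge to +x the floor is level, 50 mm high; to -x it falls at 30 deg into a well. End walls inside at x = -108 (75 mm high) and +142 mm; 25 mm is free between the moulds' -x ends and the wall.
- half_a: Loose lower mould half of light wood with two grooves along its top and no holes, 180 x 48 x 56 mm, in another lane of the crate. Origin: centre of its underside; x along its length, z up. It would tip as easily as the lid if pressed near its well end.
- half_b: Loose lower mould half of light wood with two grooves along its top and no holes, 180 x 48 x 56 mm, in another lane of the crate. Origin: centre of its underside; x along its length, z up. It would tip as easily as the lid if pressed near its well end.
- half_c: Loose lower mould half of light wood with two grooves along its top and no holes, 180 x 48 x 56 mm, in another lane of the crate. Origin: centre of its underside; x along its length, z up. It would tip as easily as the lid if pressed near its well end.
- half_end: Loose lower mould half 192 x 43 x 56 mm, grooved, lying crosswise in the crate against the +x ends of the four lanes. Origin: centre of its underside.
- base: Lower mould half, grooved light wood 180 x 48 mm on a dark board 220 x 75 mm, fixed to the bench; its top is 45 mm above the bench. Two upright steel pins, 10 mm thick, 30 mm tall above that top, with tapered tips, stand at x = +40 and -40 mm on its centre line. Origin: on the bench under its middle, x along its length. The lid fits either way round.
- base_top (a point): Centre of the top of that lower half, 45 mm above the bench; here the lid's underside centre belongs.
- jar: Bystander: glass jar, 100 mm wide, 150 mm tall.
- pot: Bystander: white bowl, 90 mm wide, 50 mm tall.
- gauge: Bystander: flat brass ring gauge 60 x 150 x 6 mm with four holes.
- brush: Bystander: brush 190 mm long.
- knife: Bystander: half-moon knife, 116 mm wide, flat on the bench.
- cigarbox: Bystander: dark wooden box 150 x 110 x 60 mm.

How it is judged:
On the way:
1. the lid is tipped up in its lane: leaning more than 23 deg, its pressed end down in the well (angle between lid's own z axis and vertical above 0.4 rad and height (world z) of each of lid_low_end, lid below 0.075 m and x of lid in the frame of crate between -0.03 and 0.03 m), for 0.2 s.
At the end, for the whole second after the job is handed in: The lid sits level (within 3 deg) and still on the lower half with both pins in its holes, its underside within 3 mm of that half's top and centred within 6 mm; the four other moulds lie flat (within 4.5 deg) in the crate, within 15 mm of where they started (horizontal distance between lid and base_top below 0.006 m and z of lid in the frame of base_top between -0.003 and 0.003 m and angle between the x axis of lid and the x axis of base, either way round below 0.1 rad and angle between lid's own z axis and vertical below 0.05 rad and linear speed of lid below 0.02 m/s and angle between each of half_a, half_b, half_c, half_end's own z axis and vertical below 0.08 rad and distance of each of half_a, half_b, half_c, half_end from where it was at the start of the episode below 0.015 m); the robot touches nothing.
It fails at once if another mould in the crate is tipped up (more than 14 deg) (angle between any of half_a, half_b, half_c, half_end's own z axis and vertical above 0.25 rad).
It fails at once if a bystander is moved more than 40 mm (the jar 50 mm) (distance of jar from where it was at the start of the episode above 0.05 m or distance of any of pot, gauge, brush, knife, cigarbox from where it was at the start of the episode above 0.04 m).
It also fails if it takes over 54 s, if anything falls off the work surface, if the arm or the gripper's body presses on something with over 40 N, if the wrist force passes 120 N, or if a joint passes its speed limit or range.

## Working session

There is one attempt and no reset: what is moved stays moved. The work goes in short steps, Python scripts to look and compute and a tool call to move; the robot and the scene stay as the last step left them, time stands still between calls to the robot, and variables do not carry over. Pictures are saved under pics/ and viewed, at most 10 in all, crops included, and the job is handed in when it is done.

Besides the shell and the picture viewer there is one more tool, called after "Call:" as a command line: name --pt "numbers of a row" for each row, then --argument value for the rest. jog_arm: Moves the arm, as the interface text tells. Its arguments: {"type":"object","properties":{"gripper":{"type":"array"},"offset":{"type":"array"},"twist":{"type":"array"},"squeeze":{"type":"number"}},"required":["gripper","offset","twist"]}

```bash
mkdir -p pics; cat > h.py <<'E'
import numpy as np, cv2, pickle
from workcell import env
def grab(n,tag):
    d=env.read_camera(n); pickle.dump(d,open(f'pics/{tag}.pkl','wb'))
    cv2.imwrite(f'pics/{tag}.png',d['image'][:,:,::-1]); return d
def load(tag): return pickle.load(open(f'pics/{tag}.pkl','rb'))
def K(d):
    f=210/np.tan(np.radians(d['fovy'])/2)
    return np.array([[f,0,d['cx']],[0,f,d['cy']],[0,0,1.]])
def rays(d,uv):
    p=cv2.undistortPoints(np.float64(uv).reshape(-1,1,2),K(d),np.float64(d['distortion'])).reshape(-1,2)
    r=np.c_[p[:,0],-p[:,1],-np.ones(len(p))]
    M=np.array(d['cam_to_world']); return M[:3,3],r@M[:3,:3].T
def onz(d,uv,z):
    o,r=rays(d,uv); return o+r*((z-o[2])/r[:,2])[:,None]
def depth(d,uv):
    o,r=rays(d,uv); uv=np.int32(np.round(uv)).reshape(-1,2)
    return o+r*d['z_map'][uv[:,1],uv[:,0]][:,None]
E
python3 - <<'E'
from h import *
np.set_printoptions(precision=3,suppress=True)
for n in ('top','side','wrist'):
    d=grab(n,n+'0'); print(n,d['fovy'],d['cx'],d['cy'],d['distortion']);print(d['cam_to_world'])
t=cv2.imread('pics/top0.png')
print(env.get_state())
E
```

```text
top 57.4868027834903 275.92703136381016 209.5501805736467 [-0.07  0.    0.    0.    0.  ]
[[-0.013  0.982 -0.187  0.409]
 [-1.    -0.013 -0.002 -0.01 ]
 [-0.004  0.187  0.982  1.077]
 [ 0.     0.     0.     1.   ]]
side 48.494510456508564 285.8982951433595 209.46660759076167 [-0.032  0.     0.     0.     0.   ]
[[ 0.943  0.191 -0.271  0.179]
 [-0.331  0.517 -0.789 -1.208]
 [-0.01   0.834  0.551  0.937]
 [ 0.     0.     0.     1.   ]]
wrist 60.584283794749 276.87200256976604 214.91172758497262 [-0.016  0.     0.     0.     0.   ]
[[ 0.405  0.866  0.291  0.308]
 [-0.914  0.385  0.126 -0.493]
 [-0.003 -0.317  0.948  0.373]
 [ 0.     0.     0.     1.   ]]
{'clock': 0.15, 'joint_pos': array([-1.293,  0.314,  0.045,  1.304,  0.   ,  1.431]), 'qvel': array([-0.   , -0.003,  0.004, -0.001, -0.001,  0.   ]), 'tau': array([  0.001, -48.107,  29.881,   0.014,  -0.   ,   0.   ]), 'tcp_pos': array([ 0.233, -0.525,  0.193]), 'orientation': array([-0.001,  0.978,  0.207, -0.   ]), 'wrist_force': array([-0.555, -0.03 ,  0.654]), 'ft_torque': array([-0.038, -0.016,  0.048]), 'grip_force': 0.0, 'finger_gap': 0.08541523065854692}
```

View pics/top0.png

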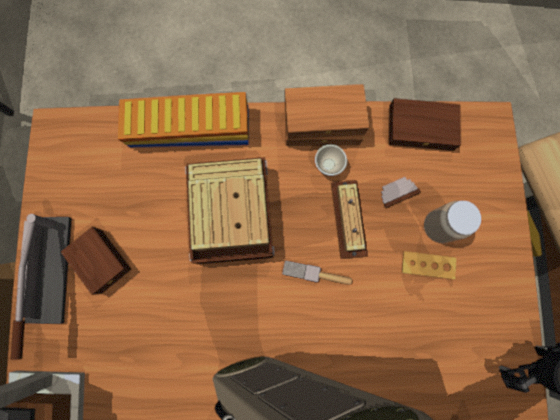

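View pics/side0.png

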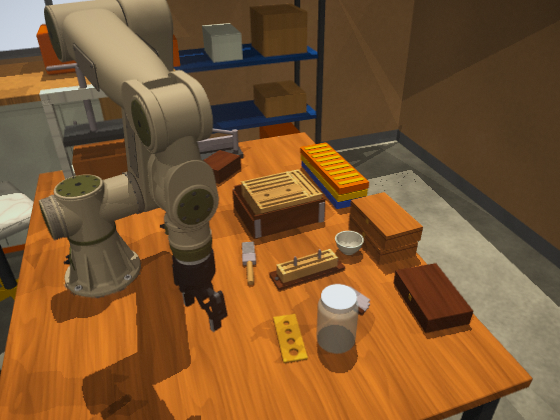

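The top view shows the crate at about (228,210). The lid is the third lane from the left, with holes at about (236,195) and (238,225), and the well is at the near (lower) side. The base is at (350,218). The side view shows the same things, with the pins near (295,262) and (321,255). Next I'll segment these.

```bash
python3 - <<'E'
from h import *
np.set_printoptions(precision=4,suppress=True)
d=load('top0'); im=d['image'][:,:,::-1].copy()
hsv=cv2.cvtColor(im,cv2.COLOR_BGR2HSV)
# holes: dark blobs within light wood
g=cv2.cvtColor(im,cv2.COLOR_BGR2GRAY)
for name,(x0,y0,x1,y1) in dict(h1=(229,187,244,203),h2=(231,217,246,234)).items():
    c=g[y0:y1,x0:x1].astype(float); bg=np.median(c); w=np.clip(bg*0.75-c,0,None)
    n,l,s,ce=cv2.connectedComponentsWithStats((w>0).astype(np.uint8))
    i=1+np.argmax(s[1:,4]); w=w*(l==i); yy,xx=np.mgrid[y0:y1,x0:x1]
    uv=[(w*xx).sum()/w.sum(),(w*yy).sum()/w.sum()]
    print(name,s[i],uv,onz(d,[uv],.106))
for uv in ([250,200],[225,215],[245,240],[222,168],[228,256],[345,195],[352,240],[362,250]): print(uv,depth(d,[uv]))
cv2.imwrite('pics/z1.png',cv2.resize(im[148:270,178:378],None,fx=4,fy=4,interpolation=cv2.INTER_CUBIC))
s=load('side0')['image'][:,:,::-1]
cv2.imwrite('pics/z2.png',cv2.resize(s[165:295,225:375],None,fx=4,fy=4,interpolation=cv2.INTER_CUBIC))
E
```

```text
h1 [ 4  5  6  7 32] [np.float64(235.56266666666667), np.float64(195.02166666666668)] [[0.6338 0.0961 0.106 ]]
h2 [ 4  5  6  7 34] [np.float64(237.61756083260042), np.float64(225.39123424215774)] [[0.5538 0.0902 0.106 ]]
[250, 200] [[0.6216 0.059  0.0986]]
[225, 215] [[0.5811 0.1229 0.107 ]]
[245, 240] [[0.5159 0.0711 0.1069]]
[222, 168] [[0.7075 0.1326 0.1061]]
[228, 256] [[0.4827 0.1269 0.007 ]]
[345, 195] [[ 0.6454 -0.2014  0.0382]]
[352, 240] [[ 0.5188 -0.2136  0.0442]]
[362, 250] [[ 0.4936 -0.246   0.0147]]
```

View pics/z1.png

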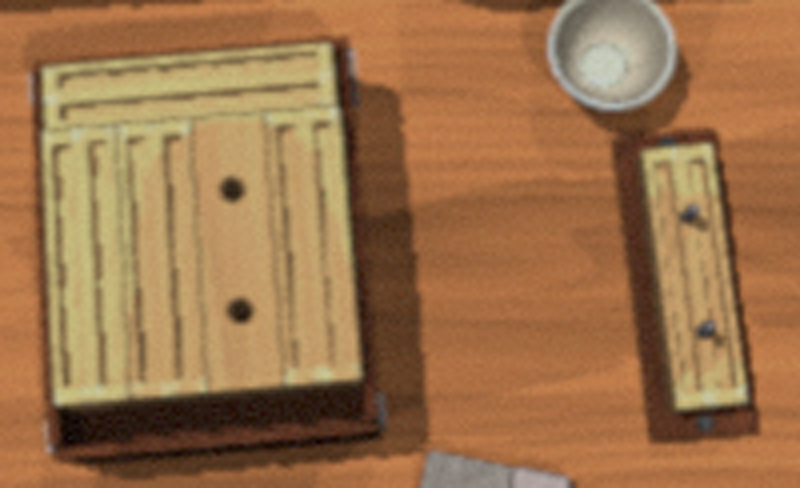

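View pics/z2.png

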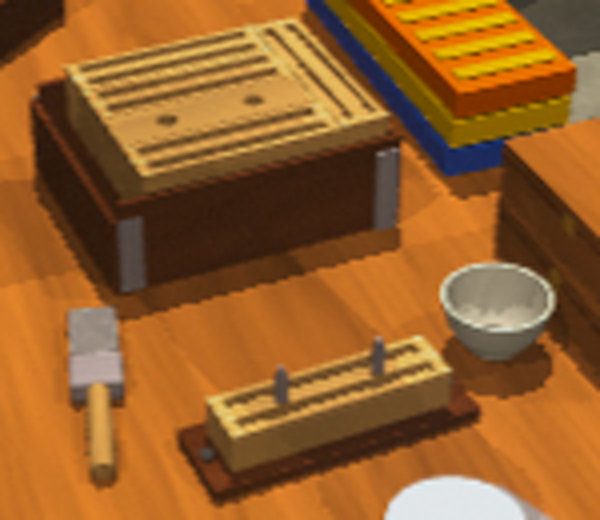

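Crop z1 shows the lid in the third lane, with holes at (232,188) and (240,310) and the well at the bottom. The base pin tips are at (687,213) and (708,328). Crop z2 shows the holes at (167,120) and (253,100) and the pin tips at (281,368) and (378,340). Both are crop pixels.

```bash
cat >> h.py <<'E'
def tri(ds,uvs):
    A=np.zeros((3,3));b=np.zeros(3)
    for d,uv in zip(ds,uvs):
        o,r=rays(d,[uv]); r=r[0]/np.linalg.norm(r[0]); P=np.eye(3)-np.outer(r,r); A+=P;b+=P@o
    return np.linalg.solve(A,b)
E
python3 - <<'E'
from h import *
np.set_printoptions(precision=4,suppress=True)
t=load('top0');s=load('side0')
T=lambda u,v:(u/4+178-.4,v/4+148-.4); S=lambda u,v:(u/4+225-.4,v/4+165-.4)
print('holes',tri([t,s],[(235.56,195.02),S(253,100)]),tri([t,s],[(237.62,225.4),S(167,120)]))
print('tips',tri([t,s],[T(687,213),S(378,340)]),tri([t,s],[T(708,328),S(281,368)]))
# light wood contour of base, top view
hsv=cv2.cvtColor(t['image'],cv2.COLOR_RGB2HSV); print(hsv[240,352],hsv[240,300])
c=onz(t,[T(641,150),T(714,143),T(750,405),T(674,412)],.045); print(c,c.mean(0),np.linalg.norm(np.diff(c,axis=0),axis=1))
E
```

```text
holes [0.6345 0.096  0.1058] [0.5547 0.0901 0.106 ]
tips [ 0.624  -0.2071  0.0701] [ 0.5444 -0.2165  0.0732]
[ 16 127 157] [ 12 156 173]
[[ 0.6723 -0.1816  0.045 ]
 [ 0.6768 -0.2329  0.045 ]
 [ 0.4941 -0.2479  0.045 ]
 [ 0.4903 -0.1961  0.045 ]] [ 0.5834 -0.2146  0.045 ] [0.0515 0.1832 0.0519]
```

Call:
jog_arm --gripper '[0,0,0,0,0,0,0,0]' --pt "0 0 3" --pt "2 5 6" --pt "5 11 6" --pt "8 17 6" --pt "11 23 6" --pt "14 29 6" --pt "16 35 6" --pt "18 40 6" --twist '[0,-3,-6,-10,-14,-17,-20,-20]'

```text
clock: 1.15
tcp_pos: [0.4099, -0.1332, 0.254]
orientation: [0.0, 0.999, 0.034, 0.0]
wrist_force: [1.5, -0.8, 0.3]
finger_gap: -0.0003
grip_force: 0.0
```

Call:
jog_arm --gripper '[0,0,0,0,0,0,0,0]' --pt "2.5 5.3 0" --pt "5 10.6 0" --pt "7.5 16 0" --pt "10.4 21.3 0" --pt "10.4 21.3 -4" --pt "10.4 21.3 -8" --pt "10.4 21.3 -8" --pt "10.4 21.3 -8" --twist '[0,0,0,0,0,0,0,0]'

```text
clock: 2.15
tcp_pos: [0.5141, 0.0777, 0.1753]
orientation: [0.0, 0.999, 0.034, 0.001]
wrist_force: [0.7, -0.1, 0.6]
finger_gap: 0.0002
grip_force: 0.0
```

```bash
python3 - <<'E'
from h import *
np.set_printoptions(precision=4,suppress=True)
d=grab('wrist','w1'); s=env.get_state(); print(s['tcp_pos'],s['orientation'],s['wrist_force'])
E
```

```text
[0.5147 0.0776 0.1759] [0.0001 0.9994 0.0341 0.0014] [0.4687 0.3017 1.5464]
```

View pics/w1.png

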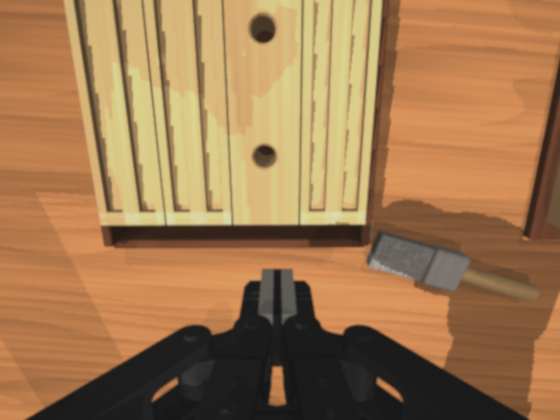

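The wrist view shows the lid's holes at (262,28) and (264,156). Its well-end edge runs from (232,225) to (299,224), and the closed fingertips are at (277,270).

```bash
python3 - <<'E'
from h import *
np.set_printoptions(precision=4,suppress=True)
d=load('w1'); print(onz(d,[(262.5,28),(264.5,156),(232,225),(299,224.5)],.106))
print(depth(d,[(250,100),(265,200),(277,280)]))
E
```

```text
[[0.6352 0.0946 0.106 ]
 [0.5552 0.0888 0.106 ]
 [0.5026 0.1098 0.106 ]
 [0.5064 0.0605 0.106 ]]
[[0.5916 0.1005 0.1063]
 [0.5232 0.0866 0.1049]
 [0.5259 0.078  0.2274]]
```

Call:
jog_arm --gripper '[0,0,0,0,0,0,0,0]' --pt "0.3 0.9 -3" --pt "0.3 0.9 -6" --pt "0.3 0.9 -7" --pt "0.3 0.9 -8" --pt "0.3 0.9 -9" --pt "0.3 0.9 -9.7" --pt "0.3 0.9 -10.4" --pt "0.3 0.9 -10.8" --twist '[0,0,0,0,0,0,0,0]'

```text
clock: 3.2
tcp_pos: [0.5163, 0.0868, 0.0657]
orientation: [0.0, 0.999, 0.034, -0.0]
wrist_force: [-0.7, -0.5, 1.0]
finger_gap: -0.0001
grip_force: 0.4
```

```bash
python3 - <<'E'
from h import *
d=grab('side','s2')
im=d['image'][:,:,::-1]
cv2.imwrite('pics/s2c.png',cv2.resize(im[140:290,220:400],None,fx=3,fy=3))
E
```

```text
(no output)
```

View pics/s2c.png

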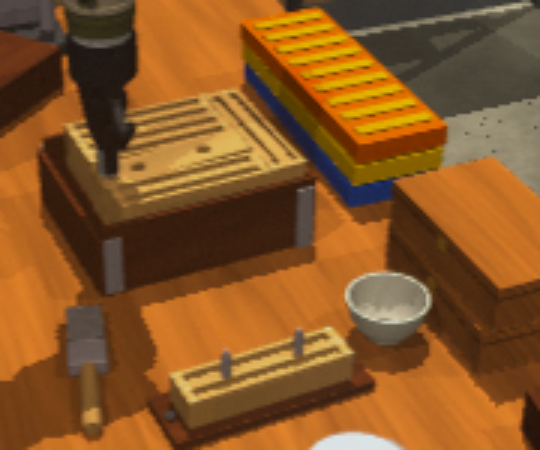

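Call:
jog_arm --gripper '[0,0,0,0,0,1,1,1]' --pt "0 0 0" --pt "0 0 0" --pt "0 0 3" --pt "0 0 7" --pt "0 0 12" --pt "3 0 16" --pt "6 0.5 18" --pt "6 0.5 18" --twist '[0,0,0,0,0,0,0,0]'

```text
clock: 4.25
tcp_pos: [0.5792, 0.0919, 0.2475]
orientation: [0.0, 0.999, 0.034, 0.002]
wrist_force: [0.7, -0.0, -0.0]
finger_gap: 0.0544
grip_force: 0.0
```

```bash
python3 - <<'E'
from h import *
grab('wrist','w3');grab('side','s3');grab('top','t3'); s=env.get_state(); print(s['tcp_pos'])
w=load('w3')['image'][:,:,::-1]; im=load('s3')['image'][:,:,::-1]
c=cv2.resize(im[140:290,220:400],None,fx=2.2,fy=2.2)
o=np.zeros((600,560,3),np.uint8); o[:420*270//420]=0
a=cv2.resize(w,(400,300)); o=np.zeros((300,800,3),np.uint8); o[:,:400]=a; c=cv2.resize(c,(360,300)); o[:,400:760]=c
cv2.imwrite('pics/m3.png',o)
E
```

```text
[0.57540449 0.09179302 0.24504837]
```

View pics/m3.png

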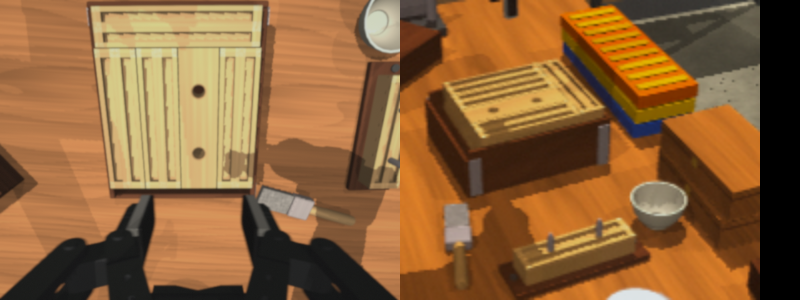

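The lid lies flat again, with its holes at (198,91) and (198,153) in the left panel, so it did not pass its balance. I'll check how far it had tipped while pressed.

```bash
python3 - <<'E'
from h import *
np.set_printoptions(precision=4,suppress=True)
for tag in ('side0','s2','s3'):
    d=load(tag); vv,uu=np.mgrid[150:240,230:330]; uv=np.c_[uu.ravel(),vv.ravel()].astype(float)
    p=depth(d,uv); R=np.array([[.9973,.0735],[-.0735,.9973]]); q=(p[:,:2]-[.595,.092])@R.T
    print(tag)
    for x in np.arange(-.1,.1,.02):
        m=(abs(q[:,0]-x)<.01)&(abs(q[:,1])<.018)&(p[:,2]<.2); print(round(x,2),m.sum(),np.median(p[m,2]) if m.any() else 0, end=' | ')
    print()
E
```

```text
side0
-0.1 46 0.07933801533858797 | -0.08 35 0.10657130112377133 | -0.06 32 0.10704080044464998 | -0.04 32 0.10634857490882266 | -0.02 32 0.10749644820255899 | 0.0 27 0.10676327403952512 | 0.02 33 0.10796447628641792 | 0.04 34 0.10741317103001019 | 0.06 32 0.10721351792686984 | 0.08 32 0.10628783650707141 | 
s2
-0.1 106 0.13284483630600086 | -0.08 80 0.12356044450914078 | -0.06 30 0.10485429466396956 | -0.04 30 0.10525856436836561 | -0.02 33 0.10700026404532026 | 0.0 32 0.10762500160374955 | 0.02 32 0.10910890307711996 | 0.04 31 0.10885301697084604 | 0.06 30 0.1105802823342979 | 0.08 27 0.11121907703603395 | 
s3
-0.1 42 0.08766784290729307 | -0.08 37 0.10633641610426536 | -0.06 35 0.10772004481697062 | -0.04 32 0.1073480024357093 | -0.02 32 0.10699452716285701 | 0.0 30 0.10689432386079756 | 0.02 35 0.10730375669846404 | 0.04 30 0.1064763062377545 | 0.06 33 0.10743363224779745 | 0.08 32 0.10771028666648874 |
```

```bash
python3 - <<'E'
from h import *
np.set_printoptions(precision=4,suppress=True)
d=load('w1'); M=np.linalg.inv(d['cam_to_world'])
p=M@[.5147,.0776,.1759,1]; c=np.array([p[0],-p[1],-p[2]]); print('tcp px',cv2.projectPoints(c.reshape(1,3),np.zeros(3),np.zeros(3),K(d),np.float64(d['distortion']))[0])
for u in (268,277,287):
  for v in (255,264,268,272,276,285): print((u,v),depth(d,[(u,v)])[0])
d=load('s2'); M=np.linalg.inv(d['cam_to_world'])
p=M@[.5163,.0868,.0657,1]; c=np.array([p[0],-p[1],-p[2]]); print('tcp px',cv2.projectPoints(c.reshape(1,3),np.zeros(3),np.zeros(3),K(d),np.float64(d['distortion']))[0])
for v in range(180,212,3): print((257,v),depth(d,[(257,v)])[0],d['image'][v,257])
E
```

```text
tcp px [[[276.3646 252.0753]]]
(268, 255) [ 0.4303  0.0815 -0.0015]
(268, 264) [ 0.4203  0.0808 -0.    ]
(268, 268) [0.5242 0.0818 0.2142]
(268, 272) [0.5254 0.0817 0.2201]
(268, 276) [0.5252 0.0816 0.2234]
(268, 285) [0.5249 0.0814 0.2302]
(277, 255) [0.4324 0.0718 0.0016]
(277, 264) [ 0.4202  0.071  -0.0015]
(277, 268) [0.5255 0.078  0.2162]
(277, 272) [0.5254 0.0779 0.2198]
(277, 276) [0.5257 0.078  0.2238]
(277, 285) [0.5257 0.078  0.2312]
(287, 255) [0.4326 0.061  0.0003]
(287, 264) [ 0.4216  0.0601 -0.0002]
(287, 268) [0.5258 0.0737 0.2163]
(287, 272) [0.5259 0.0738 0.2201]
(287, 276) [0.5268 0.074  0.2252]
(287, 285) [0.5263 0.0741 0.2318]
tcp px [[[256.0475 207.2027]]]
(257, 180) [0.5142 0.0481 0.194 ] [40 29 20]
(257, 183) [0.5085 0.0285 0.1947] [37 26 21]
(257, 186) [0.5076 0.0268 0.1848] [35 22 14]
(257, 189) [0.5145 0.0549 0.1565] [35 23 15]
(257, 192) [0.5201 0.078  0.1307] [35 23 16]
(257, 195) [0.5183 0.0733 0.1221] [37 25 16]
(257, 198) [0.5199 0.0811 0.1054] [83 70 57]
(257, 201) [0.5126 0.0558 0.1101] [147 103  50]
(257, 204) [0.5093 0.0451 0.1055] [123  87  43]
(257, 207) [0.5065 0.0365 0.0996] [98 68 33]
(257, 210) [0.5072 0.0414 0.0846] [98 67 33]
```

In both the wrist and side views, the real fingertips stand about 38 mm higher than the reported TCP: 0.214 against 0.176, and 0.104 against 0.066. The press therefore only just touched the lid. I'll press again with that correction.

Call:
jog_arm --gripper '[0,0,0,0,0,0,0,0]' --pt "-3 -0.3 0" --pt "-5.9 -0.5 0" --pt "-5.9 -0.5 0" --pt "-5.9 -0.5 -5" --pt "-5.9 -0.5 -10" --pt "-5.9 -0.5 -14" --pt "-5.9 -0.5 -17" --pt "-5.9 -0.5 -17.5" --twist '[0,0,0,0,0,0,0,0]'

```text
clock: 5.4
tcp_pos: [0.5151, 0.0868, 0.0685]
orientation: [-0.0, 0.999, 0.034, -0.003]
wrist_force: [-1.7, -0.1, 1.2]
finger_gap: -0.0003
grip_force: 0.4
```

Call:
jog_arm --gripper '[0,0,0,0,0,0,0,0]' --pt "0 0 -0.7" --pt "0 0 -1.4" --pt "0 0 -2.1" --pt "0 0 -2.8" --pt "0 0 -3.4" --pt "0 0 -4" --pt "0 0 -4.3" --pt "0 0 -4.3" --twist '[0,0,0,0,0,0,0,0]'

```text
clock: 6.4
tcp_pos: [0.5183, 0.0867, 0.0359]
orientation: [0.001, 0.999, 0.035, 0.003]
wrist_force: [-21.2, -2.8, 61.5]
finger_gap: -0.0004
grip_force: 32.0
```

```bash
cat >> h.py <<'E'
def prof(tag,z1=.2):
    d=load(tag); vv,uu=np.mgrid[150:240,230:330]; uv=np.c_[uu.ravel(),vv.ravel()].astype(float)
    p=depth(d,uv); R=np.array([[.9973,.0735],[-.0735,.9973]]); q=(p[:,:2]-[.595,.092])@R.T
    for x in np.arange(-.1,.1,.02):
        m=(abs(q[:,0]-x)<.01)&(abs(q[:,1])<.018)&(p[:,2]<z1); print(round(x,2),m.sum(),round(np.median(p[m,2]),4) if m.any() else 0, end=' | ')
    print()
E
python3 -c "
from h import *
grab('side','s4');prof('s4')"
```

```text
-0.1 101 0.1308 | -0.08 67 0.1064 | -0.06 11 0.092 | -0.04 31 0.097 | -0.02 44 0.1084 | 0.0 44 0.1206 | 0.02 40 0.1318 | 0.04 28 0.1412 | 0.06 0 0 | 0.08 12 0.0968 |
```

Call:
jog_arm --gripper '[0,0,0,0,0,1,1,1]' --pt "0 0 1" --pt "0 0 3" --pt "0 0 7" --pt "0 0 12" --pt "0 0 16" --pt "0 0 18" --pt "0 0 18" --pt "0 0 18" --twist '[0,0,0,0,0,0,0,0]'

```text
clock: 7.45
tcp_pos: [0.517, 0.0868, 0.2067]
orientation: [0.0, 0.999, 0.034, -0.001]
wrist_force: [-0.8, -0.2, 0.1]
finger_gap: 0.0542
grip_force: 0.0
```

```bash
python3 -c "
from h import *
np.set_printoptions(precision=4,suppress=True)
w=grab('wrist','w5');grab('side','s5');prof('s5')
print(env.get_state()['tcp_pos'],env.get_state()['finger_gap'])
vv,uu=np.mgrid[0:300,150:400]; uv=np.c_[uu.ravel(),vv.ravel()].astype(float); p=depth(w,uv)
m=(p[:,2]>.112)&(p[:,2]<.16)&(p[:,0]>.52); q=p[m]; R=np.array([[.9973,.0735],[-.0735,.9973]]); q2=(q[:,:2]-[.595,.092])@R.T
print(m.sum(), np.percentile(q2,[1,50,99],axis=0), np.percentile(q[:,2],[50,99]), q[np.argmax(q[:,2])])
for a,b in ((.114,.12),(.122,.128),(.13,.136),(.138,.144)):
  k=(q[:,2]>a)&(q[:,2]<b); print(a,np.percentile(q2[k],[2,50,98],axis=0).ravel())
# open finger tips
vv,uu=np.mgrid[220:420,100:450]; uv=np.c_[uu.ravel(),vv.ravel()].astype(float); p=depth(w,uv); k=(p[:,2]>.16)&(p[:,2]<.35);P=p[k]
for s in (P[P[:,1]>.0867],P[P[:,1]<.0867]): print('tip',s[np.argsort(s[:,2])[:40]].mean(0))
"
```

```text
-0.1 41 0.0637 | -0.08 15 0.0714 | -0.06 13 0.0885 | -0.04 36 0.0987 | -0.02 42 0.109 | 0.0 45 0.1196 | 0.02 42 0.132 | 0.04 25 0.1414 | 0.06 0 0 | 0.08 13 0.0989 | 
[0.5167 0.0868 0.2064] 0.0688510646797638
7600 [[-0.0119 -0.0242]
 [ 0.0259 -0.001 ]
 [ 0.0589  0.0228]] [0.1303 0.1433] [0.6351 0.1109 0.1451]
0.114 [-0.0097 -0.0236 -0.0027 -0.0005  0.0581  0.0226]
0.122 [ 0.0043 -0.0236  0.0114 -0.0005  0.0541  0.0226]
0.13 [ 0.0181 -0.0238  0.0253 -0.001   0.0492  0.0223]
0.138 [ 0.0319 -0.0239  0.0385 -0.001   0.045   0.0217]
tip [0.5151 0.1137 0.2493]
tip [0.5189 0.0593 0.2491]
```

View pics/w5.png

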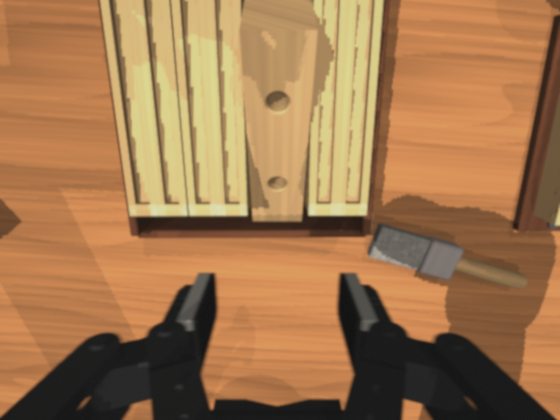

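The wrist view shows the lid tipped and staying up. Its raised end edge is near (280,25), the holes are at (277,101) and (277,183), and the low end is in the well at (277,220). Next I'll grasp the raised end.

Call:
jog_arm --gripper '[1,1,1,1,1,1,1,1]' --pt "5 0.3 0" --pt "10 0.7 0" --pt "11.7 0.75 0" --pt "11.7 0.75 -4" --pt "11.7 0.75 -8" --pt "11.7 0.75 -11" --pt "11.7 0.75 -13" --pt "11.7 0.75 -13.9" --twist '[0,0,0,0,0,0,0,0]'

```text
clock: 8.55
tcp_pos: [0.6327, 0.0942, 0.0662]
orientation: [0.0, 0.999, 0.034, -0.002]
wrist_force: [0.1, 0.4, 0.2]
finger_gap: 0.0857
grip_force: 0.0
```

Call:
jog_arm --gripper '[1,0,0,0,0,0,0,0]' --pt "0 0 0" --pt "0 0 0" --pt "0 0 0" --pt "0 0 0" --pt "0 0 0" --pt "0 0 0" --pt "0 0 1" --pt "0 0 2" --twist '[0,0,0,0,0,0,0,0]' --squeeze 80

```text
clock: 9.55
tcp_pos: [0.6341, 0.0944, 0.0889]
orientation: [0.0, 0.999, 0.034, -0.001]
wrist_force: [-0.7, -0.5, -2.4]
finger_gap: 0.0466
grip_force: 82.4
```

Call:
jog_arm --gripper '[0,0,0,0,0,0,0,0]' --pt "0 0 1.5" --pt "0 0 3" --pt "0 0 5" --pt "0 0 7" --pt "0 0 9" --pt "0 0 11.5" --pt "0 0 14" --pt "0 0 16" --twist '[0,0,0,0,0,0,0,0]'

```text
clock: 10.55
tcp_pos: [0.6348, 0.0944, 0.2513]
orientation: [0.0, 0.999, 0.034, 0.001]
wrist_force: [-0.4, 0.1, -2.6]
finger_gap: 0.0468
grip_force: 82.4
```

```bash
python3 -c "
from h import *
im=grab('side','s6')['image'][:,:,::-1]; print(env.get_state()['tcp_pos'],env.get_state()['wrist_force'])
cv2.imwrite('pics/s6c.png',cv2.resize(im[60:290,180:400],None,fx=2.5,fy=2.5))"
```

```text
[0.63566737 0.09435186 0.25405991] [ 0.95705915  0.0206822  -0.67152579]
```

View pics/s6c.png

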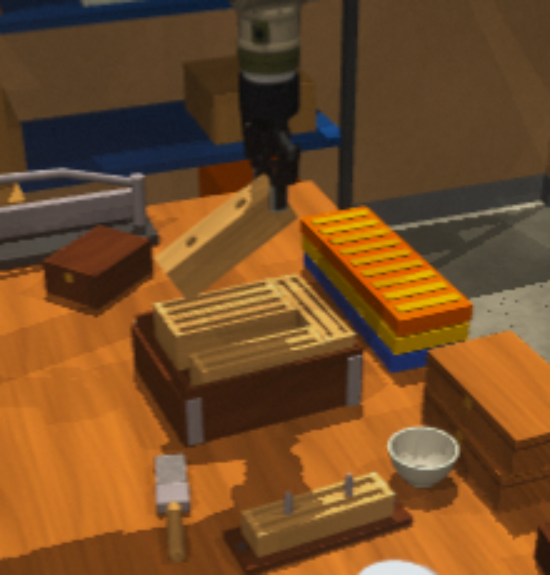

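The side view shows the lid held at about 30° by its high end, with the other moulds flat. I'll carry it to the left while checking that free bench for laying it level.

```bash
python3 -c "
from h import *
d=load('top0'); vv,uu=np.mgrid[60:400,60:300]; uv=np.c_[uu.ravel(),vv.ravel()].astype(float); p=depth(d,uv); p=p[p[:,2]>.012]
for x in np.arange(.36,.76,.04):
  k=abs(p[:,0]-x)<.02; y=p[k,1]; print(round(x,2), 'right max', y[y<.3].max() if (y<.3).any() else None,'left min', y[y>.3].min() if (y>.3).any() else None)
"
```

```text
0.36 right max None left min 0.5832742350248232
0.4 right max -0.010125833293835105 left min 0.4361611575843951
0.44 right max -0.022747853633699286 left min 0.40093116342609114
0.48 right max 0.22068126086386264 left min 0.40678019937679866
0.52 right max 0.21911481551236672 left min 0.4400892480843434
0.56 right max 0.22254480994155232 left min 0.475963653463781
0.6 right max 0.22371222905025 left min 0.5833270714406497
0.64 right max 0.2278756290200035 left min None
0.68 right max 0.23137401909218236 left min None
0.72 right max 0.23740014706905685 left min None
```

Call:
jog_arm --gripper '[0,0,0,0,0,0,0,0]' --pt "-1 3 0" --pt "-2 7 0" --pt "-3 11 0" --pt "-4 15 0" --pt "-5 18 0" --pt "-6 20 0" --pt "-6 20 0" --pt "-6 20 0" --twist '[0,0,0,0,0,0,0,0]'

```text
clock: 11.6
tcp_pos: [0.5908, 0.2035, 0.2492]
orientation: [-0.025, 0.996, 0.088, -0.003]
wrist_force: [-1.0, -0.0, -2.4]
finger_gap: 0.0466
grip_force: 82.7
```

Call:
jog_arm --gripper '[0,0,0,0,0,0,0,0]' --pt "0 0 0" --pt "0 0 0" --pt "0 1 0" --pt "0 2 0" --pt "0 3 0" --pt "0 4 0" --pt "0 5 0" --pt "0 5 0" --twist '[0,0,0,0,0,0,0,0]'

```text
clock: 12.6
tcp_pos: [0.5949, 0.2345, 0.249]
orientation: [-0.033, 0.994, 0.107, -0.005]
wrist_force: [-0.3, -1.2, -2.8]
finger_gap: 0.0468
grip_force: 82.8
```

```bash
python3 -c "
from h import *
np.set_printoptions(precision=3,suppress=True)
s=env.get_state(); print(s['joint_pos'],s['tcp_pos'],s['qvel'])
top=grab('top','t7'); grab('side','s7')"
```

```text
[0.215 0.438 0.361 1.496 0.066 3.141] [0.595 0.234 0.249] [-0.008 -0.005 -0.007 -0.001 -0.005  0.   ]
```

Joint 6 is at its limit, so this spot needs a larger yaw. I'll turn the tool by a positive angle so the lid lies about radially.

Call:
jog_arm --gripper '[0,0,0,0,0,0,0,0]' --pt "0 0 0" --pt "-1 1 0" --pt "-2 3 0" --pt "-3 5 0" --pt "-4.2 7 0" --pt "-4.2 9.5 0" --pt "-4.2 9.5 0" --pt "-4.2 9.5 0" --twist '[8,16,20,20,20,20,20,20]'

```text
clock: 13.7
tcp_pos: [0.5524, 0.3294, 0.2491]
orientation: [-0.031, 0.96, 0.278, -0.011]
wrist_force: [0.4, -0.2, -3.4]
finger_gap: 0.0468
grip_force: 82.9
```

```bash
python3 -c "
from h import *
np.set_printoptions(precision=3,suppress=True)
s=env.get_state(); print(s['joint_pos'],s['tcp_pos'],s['orientation'])
"
```

```text
[0.379 0.46  0.394 1.52  0.064 2.956] [0.552 0.329 0.249] [-0.031  0.96   0.278 -0.011]
```

Call:
jog_arm --gripper '[0,0,0,0,0,0,0,0]' --pt "0 0 -3" --pt "0 0 -6.5" --pt "0 0 -10" --pt "0 0 -13" --pt "0 0 -15.5" --pt "0 0 -17.5" --pt "0 0 -18.3" --pt "0 0 -18.3" --twist '[0,0,0,0,0,0,0,0]'

```text
clock: 14.7
tcp_pos: [0.5527, 0.3283, 0.0664]
orientation: [-0.031, 0.96, 0.278, -0.011]
wrist_force: [-0.2, -0.6, -2.5]
finger_gap: 0.0473
grip_force: 83.2
```

Call:
jog_arm --gripper '[0,0,0,0,0,0,0,0]' --pt "0 0 0" --pt "0.5 0.3 -1" --pt "1.1 0.7 -2" --pt "1.6 1 -2.8" --pt "2 1.3 -3.6" --pt "2.4 1.5 -4.3" --pt "2.7 1.7 -5" --pt "2.7 1.7 -5" --twist '[0,0,0,0,0,0,0,0]' --squeeze 30

```text
clock: 15.7
tcp_pos: [0.5816, 0.3472, 0.017]
orientation: [-0.032, 0.96, 0.278, -0.009]
wrist_force: [2.1, 3.8, 3.6]
finger_gap: 0.0468
grip_force: 85.9
```

Call:
jog_arm --gripper '[0,0,0,0,0,0,0,0]' --pt "0.2 0.1 -0.6" --pt "0.4 0.2 -1.2" --pt "0.5 0.3 -1.8" --pt "0.6 0.4 -2.3" --pt "0.7 0.4 -2.7" --pt "0.7 0.4 -3" --pt "0.7 0.4 -3.1" --pt "0.7 0.4 -3.1" --twist '[0,0,0,0,0,0,0,0]' --squeeze 30

```text
clock: 16.7
tcp_pos: [0.5879, 0.3505, -0.0132]
orientation: [-0.032, 0.96, 0.278, -0.009]
wrist_force: [1.2, 3.1, 10.5]
finger_gap: 0.0472
grip_force: 88.4
```

```bash
cat >> h.py <<'E'
def patch(tag,c,yaw,hl=.11,hw=.03):
    d=load(tag); vv,uu=np.mgrid[0:420,0:560]; uv=np.c_[uu.ravel(),vv.ravel()].astype(float); p=depth(d,uv)
    cy,sy=np.cos(yaw),np.sin(yaw); q=(p[:,:2]-c)@np.array([[cy,sy],[-sy,cy]]).T
    for x in np.arange(-hl,hl+.001,.02):
        m=(abs(q[:,0]-x)<.01)&(abs(q[:,1])<hw)&(p[:,2]>-.02); print(round(x,2),m.sum(),np.round(np.percentile(p[m,2],[20,50,80]),3) if m.any() else 0)
E
python3 -c "
from h import *
grab('top','t8'); grab('side','s8'); print(env.get_state()['tcp_pos'])
P=np.array([.588+.002,.351-.003]); c=P-.0785*np.array([.845,.534]);print(c)
patch('s8',c,.563,hw=.015); patch('t8',c,.563,hw=.015)"
```

```text
[ 0.58786126  0.35050407 -0.01320101]
[0.5236675 0.306081 ]
-0.11 30 [-0.     0.002  0.032]
-0.09 102 [0.012 0.038 0.057]
-0.07 26 [0.056 0.058 0.061]
-0.05 19 [0.056 0.059 0.062]
-0.03 27 [0.057 0.059 0.06 ]
-0.01 20 [0.057 0.059 0.06 ]
0.01 25 [0.057 0.059 0.061]
0.03 163 [0.195 0.322 0.364]
0.05 209 [0.134 0.219 0.371]
0.07 66 [0.059 0.107 0.13 ]
0.09 6 [0.059 0.06  0.513]
0.11 2 [0.507 0.507 0.508]
-0.11 419 [0.601 0.606 0.61 ]
-0.09 427 [0.059 0.596 0.601]
-0.07 376 [0.06  0.588 0.591]
-0.05 328 [0.063 0.578 0.581]
-0.03 332 [0.059 0.567 0.571]
-0.01 291 [0.059 0.557 0.561]
0.01 261 [0.059 0.545 0.55 ]
0.03 319 [0.063 0.352 0.537]
0.05 442 [0.061 0.245 0.524]
0.07 221 [0.06  0.515 0.521]
0.09 206 [0.507 0.509 0.512]
0.11 124 [0.498 0.502 0.506]
```

Call:
jog_arm --gripper '[1,1,1,1,1,1,1,1]' --pt "0 0 0" --pt "0 0 0" --pt "0 0 0" --pt "0 0 0" --pt "0 0 0" --pt "-2 -1.2 0" --pt "-4.4 -2.7 0" --pt "-6.6 -4.1 0" --twist '[0,0,0,0,0,0,0,0]'

```text
clock: 17.8
tcp_pos: [0.5201, 0.3085, -0.0149]
orientation: [-0.031, 0.96, 0.278, -0.011]
wrist_force: [0.2, -0.1, 0.4]
finger_gap: 0.0854
grip_force: 0.0
```

```bash
python3 -c "
from h import *
np.set_printoptions(precision=4,suppress=True)
w=grab('wrist','w9'); s=grab('side','s9'); st=env.get_state(); print(st['tcp_pos'],st['orientation'],st['finger_gap'])
for d in (w,s):
  vv,uu=np.mgrid[0:420,0:560]; uv=np.c_[uu.ravel(),vv.ravel()].astype(float); p=depth(d,uv); hsv=cv2.cvtColor(d['image'],cv2.COLOR_RGB2HSV).reshape(-1,3)
  cy,sy=.845,.534; q=(p[:,:2]-[.5236,.306])@np.array([[cy,sy],[-sy,cy]]).T
  m=(p[:,2]>.05)&(p[:,2]<.063)&(abs(q[:,0])<.13)&(abs(q[:,1])<.05); Q=q[m]; print(m.sum(),np.percentile(p[m,2],[5,50,95]))
  for x in np.arange(-.1,.101,.02):
    k=abs(Q[:,0]-x)<.005
    if k.sum()>5: print(round(x,2),k.sum(),np.percentile(Q[k,1],[2,98]))
  print('xext',np.percentile(Q[:,0],[.5,99.5]))
"
```

```text
[ 0.518   0.3076 -0.0151] [-0.0312  0.96    0.2779 -0.0123] 0.08527823246041813
47708 [0.0551 0.0562 0.0573]
-0.04 35 [0.0239 0.0263]
-0.02 2663 [-0.0207  0.0251]
0.0 3773 [-0.0446  0.0415]
0.02 3646 [-0.0213  0.0248]
0.04 3333 [-0.0219  0.0246]
0.06 5067 [-0.022  0.024]
0.08 5955 [-0.0223  0.0235]
xext [-0.0321  0.0845]
245 [0.0515 0.057  0.0612]
-0.1 10 [-0.0481  0.0233]
-0.08 23 [-0.0214  0.0271]
-0.06 16 [-0.0137  0.0238]
-0.04 17 [-0.0163  0.025 ]
-0.02 15 [-0.012   0.0411]
0.0 19 [-0.0161  0.0447]
0.02 7 [-0.0033  0.0217]
0.08 6 [-0.0242 -0.0066]
xext [-0.1031  0.0821]
```

View pics/w9.png

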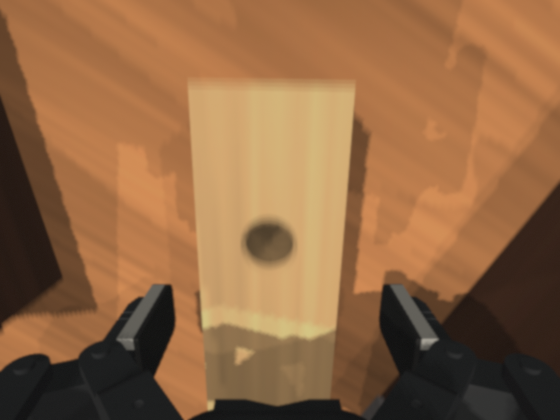

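The wrist view shows the lid flat, with its far hole at (269,243), its end edge at row 82, and the open fingers straddling its middle. I'll grip it here and lift.

Call:
jog_arm --gripper '[0,0,0,0,0,0,0,0]' --pt "0 0 0" --pt "0 0 0" --pt "0 0 0" --pt "0 0 0" --pt "0 0 0" --pt "0 0 2" --pt "0 0 6" --pt "0 0 10" --twist '[0,0,0,0,0,0,0,0]' --squeeze 80

```text
clock: 18.9
tcp_pos: [0.5201, 0.3085, 0.0846]
orientation: [-0.031, 0.96, 0.278, -0.012]
wrist_force: [0.8, 0.0, -2.6]
finger_gap: 0.047
grip_force: 82.4
```

Call:
jog_arm --gripper '[0,0,0,0,0,0,0,0]' --pt "0 0 5" --pt "0 0 10" --pt "0.5 -5 12" --pt "1 -10 12" --pt "2 -15 12" --pt "3 -20 12" --pt "4 -25 12" --pt "5 -30 12" --twist '[0,0,0,-5,-10,-15,-20,-26]'

```text
clock: 19.9
tcp_pos: [0.5707, 0.0072, 0.2041]
orientation: [-0.033, 0.998, 0.053, -0.004]
wrist_force: [1.2, -0.3, -2.3]
finger_gap: 0.0469
grip_force: 82.5
```

Call:
jog_arm --gripper '[0,0,0,0,0,0,0,0]' --pt "0.2 -3 0" --pt "0.4 -6 0" --pt "0.6 -9 0" --pt "0.6 -9 0" --pt "0.6 -9 0" --pt "0.6 -9 0" --pt "0.6 -9 0" --pt "0.6 -9 0" --twist '[0,0,0,0,0,0,0,0]'

```text
clock: 20.9
tcp_pos: [0.5769, -0.0805, 0.2053]
orientation: [-0.033, 0.998, 0.055, -0.003]
wrist_force: [0.1, 0.1, -3.0]
finger_gap: 0.0471
grip_force: 82.8
```

```bash
cat > m.py <<'E'
from h import *
import sys
np.set_printoptions(precision=4,suppress=True)
def cloud(d):
    vv,uu=np.mgrid[0:420,0:560]; uv=np.c_[uu.ravel(),vv.ravel()].astype(float); return depth(d,uv),uv
def rect(p,m):
    r=cv2.minAreaRect(np.float32(p[m][:,:2]*1000)); return r
tag=sys.argv[1]
w=grab('wrist',tag); st=env.get_state(); print(st['tcp_pos'],st['orientation'],st['joint_pos'])
p,uv=cloud(w); near=np.hypot(p[:,0]-.584,p[:,1]+.213)<.115
m=near&(p[:,2]>.038)&(p[:,2]<.052); print('base',m.sum(),np.median(p[m,2]),rect(p,m), uv[m].min(0),uv[m].max(0))
n=near&(p[:,2]>.06)&(p[:,2]<.082); print('pins',n.sum())
if n.sum()>8:
    k,l,c=cv2.kmeans(np.float32(p[n][:,:2]),2,None,(3,50,1e-6),5,0); print(c,[ (l==i).sum() for i in (0,1)],p[n][:,2].max())
a,b=np.array(st['tcp_pos']),0
m=(p[:,2]>a[2]+.06)&(p[:,2]<a[2]+.085)&(np.hypot(p[:,0]-a[0],p[:,1]-a[1])<.13); 
if m.sum()>50:
    A=np.c_[p[m],np.ones(m.sum())]; c,r=p[m].mean(0),None; u,s,v=np.linalg.svd((p[m]-c)[::7],full_matrices=False); print('lid top',m.sum(),c,'normal',v[2],rect(p,m),p[m][:,0].max())
E
python3 m.py w10
```

```text
[ 0.5769 -0.0806  0.2053] [-0.033   0.9979  0.0554 -0.0032] [-0.3112  0.3475  0.12    1.373   0.0593  2.7187]
base 8101 0.04451406799852792 ((584.873291015625, -215.49208068847656), (180.15853881835938, 49.41554260253906), 4.822887897491455) [391.  93.] [472. 277.]
pins 277
[[ 0.5468 -0.2172]
 [ 0.625  -0.2103]] [np.int64(131), np.int64(146)] 0.07686084958697209
lid top 48192 [ 0.6113 -0.0828  0.2768] normal [-0.0117  0.0198 -0.9997] ((604.4343872070312, -81.21070861816406), (122.30059814453125, 93.50257873535156), 29.832164764404297) 0.6636620315713149
```

```bash
cat > lid.py <<'E'
from h import *
import sys
np.set_printoptions(precision=4,suppress=True)
d=load(sys.argv[1]); g=cv2.cvtColor(d['image'],cv2.COLOR_RGB2GRAY)
c=cv2.GaussianBlur(g,(5,5),0)[190:300,215:330]; thr=np.percentile(c,50)*.68
n,l,s,ce=cv2.connectedComponentsWithStats((c<thr).astype(np.uint8))
print([(s[i].tolist(),ce[i]+[215,190]) for i in range(1,n) if s[i,4]>200])
vv,uu=np.mgrid[60:300,120:420]; uv=np.c_[uu.ravel(),vv.ravel()].astype(float); p=depth(d,uv)
ref=depth(d,[(230,150),(320,150),(275,110),(300,180)]); print(ref)
z0=np.median(ref[:,2]); 
m=abs(p[:,2]-z0)<.006; q=p[m]; ps=np.linalg.lstsq(np.c_[q[:,:2],np.ones(len(q))],q[:,2],rcond=None)[0]; print('plane',ps)
for r in (100,130,160,190,215,270):
    k=m&(uv[:,1]==r); 
    if k.any(): a=p[k]; print(r,uv[k][:,0].min(),uv[k][:,0].max(),a[0],a[-1],(a[0]+a[-1])/2,np.linalg.norm(a[0]-a[-1]))
k=m&(uv[:,0]==275); print('end',p[k][0],uv[k][0])
E
python3 lid.py w10
```

```text
[([38, 33, 49, 44, 1671], array([276.8378, 244.6786]))]
[[ 0.6421 -0.0644  0.2774]
 [ 0.645  -0.0912  0.2753]
 [ 0.6551 -0.0766  0.2772]
 [ 0.6352 -0.0864  0.2758]]
plane [-0.0024  0.0544  0.2824]
100 198.0 363.0 [ 0.6554 -0.0542  0.2779] [ 0.6607 -0.1013  0.2754] [ 0.658  -0.0777  0.2767] 0.04747527065830207
130 200.0 361.0 [ 0.6468 -0.0548  0.2768] [ 0.6523 -0.1023  0.2754] [ 0.6496 -0.0785  0.2761] 0.04777707234517456
160 201.0 358.0 [ 0.6382 -0.0559  0.2784] [ 0.6434 -0.103   0.2751] [ 0.6408 -0.0795  0.2768] 0.04749066002424181
190 202.0 355.0 [ 0.6288 -0.0566  0.2781] [ 0.6342 -0.1037  0.2758] [ 0.6315 -0.0801  0.277 ] 0.04749017307067387
215 204.0 353.0 [ 0.6204 -0.0575  0.2777] [ 0.6258 -0.1047  0.275 ] [ 0.6231 -0.0811  0.2763] 0.04759520536814603
270 207.0 348.0 [ 0.6015 -0.0596  0.2788] [ 0.6068 -0.1063  0.2759] [ 0.6042 -0.0829  0.2773] 0.04709132478570525
end [ 0.6614 -0.0758  0.2765] [275.  87.]
```

```bash
python3 -c "
from h import *
print(onz(load('w10'),[(276.8,244.7)],.2765))"
```

```text
[[ 0.61290781 -0.0817244   0.2765    ]]
```

Call:
jog_arm --gripper '[0,0,0,0,0,0,0,0]' --pt "0.5 -4 0" --pt "1 -8 0" --pt "1.3 -11.5 0" --pt "1.3 -13.2 0" --pt "1.3 -13.2 -4" --pt "1.3 -13.2 -8" --pt "1.3 -13.2 -11" --pt "1.3 -13.2 -12.5" --twist '[-0.7,-0.7,-0.7,-0.7,-0.7,-0.7,-0.7,-0.7]'

```text
clock: 21.95
tcp_pos: [0.5888, -0.2118, 0.0784]
orientation: [-0.034, 0.998, 0.049, -0.004]
wrist_force: [0.4, -0.3, -2.7]
finger_gap: 0.0468
grip_force: 83.3
```

```bash
python3 -c "
from h import *
d=grab('wrist','w11'); print(env.get_state()['tcp_pos'])"; python3 lid.py w11; python3 -c "
from h import *
d=load('w11');print(onz(d,[(276.8,244.7)],.1505))"
```

```text
[ 0.58840481 -0.21168315  0.07715869]
[([37, 33, 50, 44, 1700], array([276.7335, 244.7118]))]
[[ 0.6542 -0.1964  0.1494]
 [ 0.6569 -0.2235  0.148 ]
 [ 0.6671 -0.2089  0.1486]
 [ 0.6473 -0.2186  0.1494]]
plane [-0.0034  0.0561  0.1635]
100 198.0 363.0 [ 0.6678 -0.1866  0.151 ] [ 0.6724 -0.2336  0.1493] [ 0.6701 -0.2101  0.1501] 0.047211610477693546
130 200.0 361.0 [ 0.6595 -0.1876  0.1517] [ 0.664  -0.2346  0.1482] [ 0.6617 -0.2111  0.1499] 0.04732778283306235
160 201.0 358.0 [ 0.6505 -0.1881  0.1511] [ 0.6551 -0.2353  0.1478] [ 0.6528 -0.2117  0.1495] 0.047575289400753826
190 202.0 355.0 [ 0.6412 -0.1887  0.1515] [ 0.6459 -0.2359  0.1484] [ 0.6436 -0.2123  0.15  ] 0.04744360376478858
215 204.0 353.0 [ 0.6332 -0.1897  0.1518] [ 0.6374 -0.2368  0.1472] [ 0.6353 -0.2133  0.1495] 0.04751547085328725
270 207.0 348.0 [ 0.6129 -0.191   0.1503] [ 0.618  -0.2383  0.1476] [ 0.6154 -0.2146  0.149 ] 0.047698776205614225
end [ 0.6735 -0.2083  0.1493] [275.  87.]
[[ 0.62538268 -0.21361361  0.1505    ]]
```

Call:
jog_arm --gripper '[0,0,0,0,0,0,0,0]' --pt "0 -0.1 -0.5" --pt "0 -0.1 -1.2" --pt "0 -0.1 -1.9" --pt "0 -0.1 -2.5" --pt "0 -0.1 -3.1" --pt "0 -0.1 -3.7" --pt "0 -0.1 -4.2" --pt "0 -0.1 -4.5" --twist '[0,0,0,0,0,0,0,0]'

```text
clock: 23.0
tcp_pos: [0.5898, -0.214, 0.0347]
orientation: [-0.033, 0.998, 0.049, -0.003]
wrist_force: [-0.0, -0.7, -2.4]
finger_gap: 0.0472
grip_force: 83.3
```

Call:
jog_arm --gripper '[0,0,0,1,1,1,1,1]' --pt "0 0 -0.1" --pt "0 0 -0.2" --pt "0 0 -0.2" --pt "0 0 -0.2" --pt "0 0 -0.2" --pt "0 0 -0.2" --pt "0 0 -0.2" --pt "0 0 -0.2" --twist '[0,0,0,0,0,0,0,0]'

```text
clock: 24.0
tcp_pos: [0.5899, -0.2141, 0.0332]
orientation: [-0.033, 0.998, 0.049, -0.003]
wrist_force: [0.2, -0.4, -0.5]
finger_gap: 0.0855
grip_force: 0.0
```

Call:
jog_arm --gripper '[1,1,1,1,1,1,1,1]' --pt "0 0 1" --pt "0 0 3" --pt "0 0 6" --pt "0 0 10" --pt "0 0 14" --pt "0 0 18" --pt "0 0 20" --pt "0 0 20" --twist '[0,0,0,0,0,0,0,0]'

```text
clock: 25.0
tcp_pos: [0.591, -0.2146, 0.2358]
orientation: [-0.032, 0.998, 0.049, -0.001]
wrist_force: [0.3, -0.5, -0.6]
finger_gap: 0.0853
grip_force: 0.0
```

```bash
python3 -c "
from h import *
np.set_printoptions(precision=4,suppress=True)
w=grab('wrist','w12');s=grab('side','s12');grab('top','t12')
for d in (w,s):
  vv,uu=np.mgrid[0:420,0:560]; uv=np.c_[uu.ravel(),vv.ravel()].astype(float); p=depth(d,uv)
  m=(abs(p[:,0]-.585)<.1)&(abs(p[:,1]+.2155)<.04)&(p[:,2]>.09)&(p[:,2]<.115); q=p[m]
  print(m.sum(),np.percentile(q[:,2],[5,50,95]),np.linalg.lstsq(np.c_[q[:,:2]-[.585,-.2155],np.ones(len(q))],q[:,2],rcond=None)[0],cv2.minAreaRect(np.float32(q[:,:2]*1000)))
  k=(p[:,2]>.098)&(p[:,2]<.115)&(p[:,1]>0)&(p[:,1]<.23)&(p[:,0]>.48)&(p[:,0]<.75); print('crate tops',k.sum(),cv2.minAreaRect(np.float32(p[k][:,:2]*1000)) if k.sum() else '')
s0=load('side0')
p0,p1=[depth(x,uv)[:,2] for x in (s0,s)]
a=depth(s0,uv); b=(a[:,1]>0)&(a[:,1]<.23)&(a[:,0]>.5)&(a[:,0]<.75)&(a[:,2]>.1)&(a[:,2]<.11); print('diff',b.sum(),np.percentile((p1-p0)[b],[5,25,50,75,95]))
"
```

```text
9828 [0.0999 0.1012 0.1024] [0.0016 0.0008 0.1011] ((584.33935546875, -215.79702758789062), (180.12612915039062, 48.09897232055664), 4.354541778564453)
crate tops 7822 ((615.81103515625, 43.800655364990234), (215.986572265625, 51.223472595214844), 3.936042547225952)
823 [0.0918 0.101  0.104 ] [0.0001 0.0668 0.1006] ((583.4156494140625, -218.21426391601562), (183.1312255859375, 55.50686264038086), 3.3456716537475586)
crate tops 1598 ((613.5919799804688, 117.81761169433594), (228.32174682617188, 206.6699981689453), 3.77116060256958)
diff 1780 [-0.0251 -0.0036 -0.0007  0.0015  0.1882]
```

The lid's top is at 101.1 mm, so its underside is at about 45 mm. It is level and centred within 1 mm on the base, and the crate tops are unchanged.

```bash
python3 -c "
from workcell import env
print(env.hand_in())"
```

```text
the job is handed in; nothing more can be done
None
```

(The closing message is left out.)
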